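Break down the membrane-filter holder into the sterilising basket

TASK

The filtration run is over: take the filter holder on the vacuum manifold apart from the top down, one part at a time (lid, funnel, screen support, base), and set each part upright, fully seated, in the basket holder shaped for it and of its colour, so that the basket is ready for the steriliser.

Things in the scene. Friction and masses are not known exactly. Their poses are not given: they have to be found in the camera images.
- lid_knob (a point): Steel lid of the filter holder, top part of the stack: disc 46 mm across and 4 mm thick, under it a plug 34 mm across and 8 mm deep that hangs in the funnel's mouth, on top a green knob 18 mm across and 20 mm high to hold it by. This point is the middle of the knob: 10 mm below the knob's top, 10 mm above the disc's upper face and 22 mm above the plug's foot. z is up.
- funnel_centre (a point): Open-ended steel funnel cylinder, second from the top: 72 mm high, bore 40 mm, outside 50 mm; a yellow collar at its foot (58 mm across, 6 mm high) and a rolled yellow rim 5 mm high at its mouth (54 mm across); hold it round the 50 mm steel between them. This point is on its axis, 36 mm above its foot. z is up. Its foot stands round the screen's raised centre.
- screen_centre (a point): Screen support, third from the top: steel disc 62 mm across and 18 mm high with a red band and two red ears (18 mm wide, reaching 41 mm from the centre, along +x and -x of its own frame); on top a perforated centre 34 mm across and 4 mm high, below a spigot 30 mm across and 6 mm long that stands in the base's bore. Hold the disc across its own y. This point is on its axis, half-way up the disc: 9 mm above the disc's underside, 9 mm below its upper face. z is up.
- base_centre (a point): Base of the filter holder, lowest part: steel cup 68 mm across and 30 mm high with a blue band, bore 36 mm and 14 mm deep in its top; a blue vent nub 9 mm thick reaches 43 mm from the centre along +x of its own frame; below it a stem 14 mm across and 22 mm long that stands in the manifold's port. Hold the cup across its own y. This point is on its axis, half-way up the cup: 15 mm above the cup's underside (where the stem begins). z is up.
- manifold: Steel vacuum manifold on black feet, fixed to the bench: tube 44 mm across and 150 mm long (along its y). Origin on the bench below the port; the port is an upright collar 50 mm across, bore 18 mm and 28 mm deep, its top face 90 mm above the origin, and carries the stacked filter holder.
- lid_holder: Green holder for the lid, fixed in a wire basket: foot 66 x 66 mm, on it a round dish 54 mm across, its rim 16 mm and its inner floor 10 mm above the origin, 44 mm across inside. The lid stands on its plug on the inner floor (knob middle then 32 mm above the origin). Origin at the centre of the underside, which is 8 mm above the bench; z up.
- funnel_holder: Yellow holder for the funnel: foot 66 x 66 mm, round step 62 mm across and 8 mm high, and an upright round-ended post 22 mm across whose tip is 60 mm above the origin. The funnel goes over the post and stands on the step (its centre then 44 mm above the origin). Origin at the centre of the underside, 8 mm above the bench; z up.
- screen_holder: Red holder for the screen support: foot 66 x 66 mm, on it a collar 52 mm across, its rim 26 mm above the origin, hole 40 mm across and 12 mm deep. The spigot goes into the hole and the disc rests on the rim (screen_centre then 35 mm above the origin). Origin at the centre of the underside, 8 mm above the bench; z up.
- base_holder: Blue holder for the base: foot 66 x 66 mm, on it a thick collar 48 mm across, its rim 30 mm above the origin, hole 24 mm across and 25 mm deep. The stem goes into the hole and the cup rests on the rim (base_centre then 45 mm above the origin). Origin at the centre of the underside, 8 mm above the bench; z up.
- tray: Square stainless wire basket, 240 x 240 mm with a rim 22 mm high, fixed on the bench; origin at the centre of its underside on the bench, x and y along its sides. The four holders stand in it at the corners of a 110 mm square; which is where varies.

How it is judged:
By the outcome, as a careful person would: the job done as asked, in the order asked, and still so for the second after the job is handed in, with the robot touching nothing.
It also fails if it takes over 109 s, if anything falls off the work surface, if the arm or the gripper's body presses on something with over 40 N, if the wrist force passes 120 N, or if a joint passes its speed limit or range.

ROBOT

A 6-joint arm with a two-finger parallel gripper is mounted at the origin on a cart in front of the work surface, level with it; the furniture and walls round the work are solid. World frame = base frame: x ahead of the robot, y to its left, z up, the work surface at z = 0. Lengths are in mm, angles in rad, forces in N, time in s.
With the tool pointing down it reaches from about 275 to 750 mm from the base axis. Payload 10.2 kg.
Tool frame: the origin (TCP) lies at the very end of the fingers, on their centre line; the grasp point (between the pads) lies 19 mm behind it (ctrl.tcp_to_grasp is the distance from the TCP to the grasp point, in mm); z points along the fingers, x is the direction in which the jaws open and shut, and the axes are right-handed (so a half turn about z gives the same grasp; the last joint's range is limited). The gripper opens to 85 mm and grips with 20 to 120 N. Pads are 22 mm wide; open, the fingers measure 114 mm over their backs; the gripper's body (76 mm by 85 mm) begins 54 mm behind the grasp point. The pads swing forward as they close: fully open they stand 13 mm farther back than shut.
Start: joints at [0.938, 0.313, 1.498, -0, 1.331, -0.223], TCP at [209.187, 481.531, 231.294] pointing down, gripper open.
Joint ranges: [-2.94, 2.94], [-0.97, 2.17], [0.19, 2.56], [-1.23, 4.37], [0.02, 3.11], [-2.88, 2.88]. Speed limits (rad/s): [2.39, 2.39, 3.01, 3.14, 3.14, 3.14].

INTERFACE

Orientations are given as a unit quaternion [w, x, y, z].
In Python, from rig import monitor, vision, order, ctrl gives the robot as it stands. The module is installed in compiled form; this text tells all that it offers.
- The arm moves only by the shell command python3 -m pendant 'ROWS' [FORCE]. ROWS is JSON, a list that holds one entry, the list of rows, each a list of 5 numbers: the closure, from -1 (fully open) to 1 (shut), then the shift along the world's x, y, z in m, then the turn about the world's z in degrees. In form: [[[fingers, dx, dy, dz, spin], ...]]. A call has 1 to 20 rows; each row is the pose to reach, as a shift and turn from the pose commanded when the call began; what a row does not reach only later rows make up. A row lasts 1/10 s, in which the tool goes at most 50 mm and 8.59 degrees, less where a joint would pass 70% of its speed; a pose out of reach is approached as far as the arm can. A call with a gripper value outside its range is refused whole. The fingers move at their own pace and stop on an object; FORCE is the grip in N (left out, the last holds). Time passes only in rows, so rows that repeat a pose let the fingers close. It gives the time, the measured TCP pose, the force and the opening at its end, in the units of the state.
- monitor.sense(): the state, without advancing time (a new reading comes with each control period).
- vision.capture(name): name is "scene" or "top" or "wrist"; returns (picture, depth): 384x512x3 uint8, red, green, blue; 384x512 float32, mm along the optical axis (not along the pixel's ray), 0 where there is no reading.
- vision.camera_info(name): a dict with "fov_y" (degrees; the focal length in pixels is half the picture's height over the tangent of half this angle, whatever the lens; pixels are square), "cx", "cy" (the principal point, pixels), "distortion" ([k1, k2, p1, p2, k3] as OpenCV has them; the pictures are not rectified), "R" (3x3) and "t" (3): a world point X has camera coordinates R X + t; the wrist camera has in their place "hand_eye" (4x4, takes a point from camera to tool coordinates, whose origin is the TCP and whose axes are the tool frame's). Camera axes: x right, y down, z forward; pixel columns grow to the right and rows downward; lengths in mm; the calibration is good to about 2 mm. A picture is of the moment at which its call begins: read the wrist's pose just before it. camera_info takes no time and is no camera call.
- order.finish_job(): hands the job in, once; it reports no verdict.
The state is a dict: "time_s": time; "joints": joint angles; "dq": joint speeds; "tau": joint torques, N m; "eef_pos": TCP position; "ee_rot": TCP orientation; "force": force on the tool from outside, world axes, zero at the start; "wrist_torque": the same for the moment, N m; "grip_width": opening from 0.0 (shut) to 1.0 (fully open).
Only numpy, scipy, OpenCV 4.12 (cv2) and the standard library are available. Lean on these libraries where they do the work, as an engineer would, in place of code of your own. Each camera call takes 0.05 s, during which the arm holds its last target.

## Working session

There is one attempt and no reset: what is moved stays moved. The work goes in short steps, Python scripts to look and compute and a shell command to move; the robot and the scene stay as the last step left them, time stands still between calls to the robot, and variables do not carry over. Pictures are saved under pics/ and viewed, and the job is handed in when it is done.

```bash
mkdir -p pics; cat > h.py <<'E'
import numpy as np, cv2
from rig import monitor, vision, order, ctrl
def cap(n,fn):
    s=monitor.sense(); im,d=vision.capture(n); cv2.imwrite(f'pics/{fn}.png',im[:,:,::-1]); np.savez(f'pics/{fn}.npz',d=d,im=im,p=s['eef_pos'],q=s['ee_rot']); return im,d,s
def K(n):
    c=vision.camera_info(n); f=192/np.tan(np.radians(c['fov_y'])/2); return np.array([[f,0,c['cx']],[0,f,c['cy']],[0,0,1]]),np.array(c['distortion'],float),c
def Rq(q):
    w,x,y,z=q
    return np.array([[1-2*(y*y+z*z),2*(x*y-z*w),2*(x*z+y*w)],[2*(x*y+z*w),1-2*(x*x+z*z),2*(y*z-x*w)],[2*(x*z-y*w),2*(y*z+x*w),1-2*(x*x+y*y)]])
def cloud(n,d,s=None):
    """HxWx3 world points"""
    k,D,c=K(n); h,w=d.shape
    uv=np.stack(np.meshgrid(np.arange(w),np.arange(h)),-1).reshape(-1,1,2).astype(np.float64)
    r=cv2.undistortPoints(uv,k,D).reshape(h,w,2)
    P=np.dstack([r*d[...,None],d]).astype(float)
    if n=='wrist':
        T=np.array(c['hand_eye']); P=P@T[:3,:3].T+T[:3,3]; W=P@Rq(s['ee_rot']).T+np.array(s['eef_pos'])
    else:
        R=np.array(c['R']);t=np.array(c['t']); W=(P-t)@R
    W[d<=0]=np.nan
    return W
E
python3 - <<'E'
from h import *
for n in ['scene','top','wrist']:
    im,d,s=cap(n,n+'0'); k,D,c=K(n); print(n,c,(d>0).mean())
print(s, ctrl.tcp_to_grasp)
E
```

```text
scene {'fov_y': 49.17157259090835, 'cx': 254.8108840751183, 'cy': 190.93988137376303, 'distortion': array([-0.07719831,  0.        ,  0.        ,  0.        ,  0.        ]), 'R': array([[ 0.61874031, -0.78554264,  0.00912074],
       [-0.57023036, -0.45707282, -0.68258463],
       [ 0.54036818,  0.4171417 , -0.73074964]]), 't': array([-343.35130706,  395.06370484,  911.47157424])} 0.9958445231119791
top {'fov_y': 47.97143145197939, 'cx': 260.80023545425905, 'cy': 188.25877690637176, 'distortion': array([-0.06552989,  0.        ,  0.        ,  0.        ,  0.        ]), 'R': array([[ 3.55169355e-03, -9.99993521e-01, -5.85291290e-04],
       [-9.84117151e-01, -3.39142242e-03, -1.77487835e-01],
       [ 1.77484700e-01,  1.20637760e-03, -9.84122820e-01]]), 't': array([  11.07396083,  576.99975388, 1163.41027269])} 0.9962361653645834
wrist {'fov_y': 63.167297038303765, 'cx': 259.30546878243763, 'cy': 190.80549203677282, 'distortion': array([-0.06768683,  0.        ,  0.        ,  0.        ,  0.        ]), 'hand_eye': array([[ 9.99999637e-01,  7.61904794e-04,  3.80472420e-04,
        -1.4
[... 281 characters left out ...]
49479166
{'time_s': 0.1, 'joints': array([ 9.37563955e-01,  3.13367806e-01,  1.49834661e+00, -1.85394662e-05,
        1.33100852e+00, -2.23416347e-01]), 'dq': array([-0.00131391, -0.00114323, -0.00231418, -0.00049763, -0.00071165,
       -0.00125469]), 'tau': array([ 2.97544575e-03, -4.12900150e+01, -2.60145915e+01, -2.48113693e-04,
        3.02488654e-03,  1.28786880e-05]), 'eef_pos': array([209.06616166, 481.32810041, 230.81119167]), 'ee_rot': array([ 2.05971050e-04,  8.36192591e-01,  5.48435622e-01, -5.26345996e-04]), 'force': array([-0.4776627 , -0.37238268, -0.21908311]), 'wrist_torque': array([ 0.01052793, -0.00126422, -0.04672715]), 'grip_width': 1.0013168559365846} 18.700000000000003
```

View pics/scene0.png

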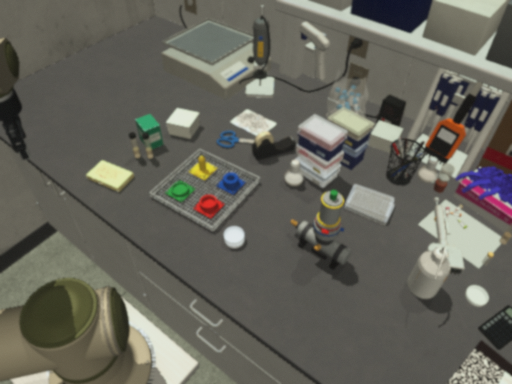

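View pics/top0.png

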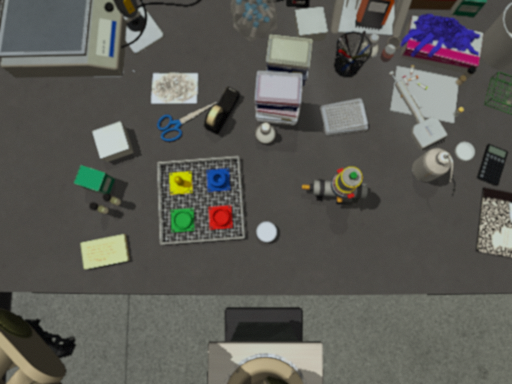

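View pics/wrist0.png

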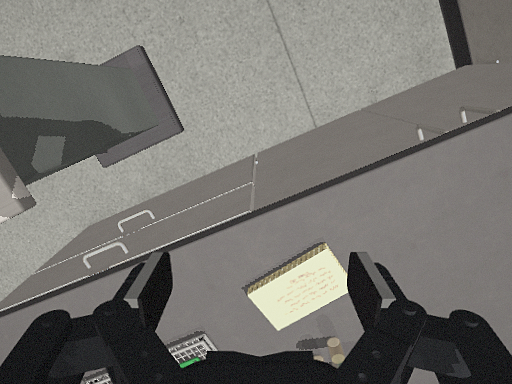

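```bash
python3 - <<'E'
from h import *
a=np.load('pics/top0.npz');im=a['im'];W=cloud('top',a['d'])
cv2.imwrite('pics/c1.png',cv2.resize(im[140:260,140:390,::-1],None,fx=3.2,fy=3.2,interpolation=cv2.INTER_CUBIC))
b=np.load('pics/scene0.npz');im2=b['im'];W2=cloud('scene',b['d'])
cv2.imwrite('pics/c2.png',cv2.resize(im2[140:270,140:360,::-1],None,fx=3.6,fy=3.6,interpolation=cv2.INTER_CUBIC))
for nm,im,W in(('top',im,W),('scene',im2,W2)):
    hsv=cv2.cvtColor(im,cv2.COLOR_RGB2HSV)
    for c,lo,hi in(('g',50,75),('y',22,34),('r',0,8),('b',105,120)):
        m=((hsv[...,0]>=lo)&(hsv[...,0]<=hi)&(hsv[...,1]>140)&(hsv[...,2]>60)).astype(np.uint8)
        n,l,st,ce=cv2.connectedComponentsWithStats(m)
        for i in range(1,n):
            if st[i,4]>12:
                P=W[l==i]; 
                if np.isnan(P).all():continue
                mn,mx=np.nanmin(P,0),np.nanmax(P,0)
                if mn[1]>-350 and mx[1]<400 and mx[0]<650: print(nm,c,st[i,4],ce[i].round(1),np.nanmedian(P,0).round(1),mn.round(0),mx.round(0))
E
```

```text
top g 29 [353.  175.1] [ 577.  -208.8  233.8] [ 572. -216.  230.] [ 583. -201.  239.]
top g 497 [182.1 220. ] [489.9 238.3  16.2] [459. 206.  -3.] [523. 274.  29.]
top y 517 [180.5 182.5] [597.2 244.6  15. ] [566. 214.  -8.] [639. 286.  71.]
top y 146 [345.7 184.4] [ 561.1 -198.2  149.5] [ 549. -283.   -1.] [ 606. -180.  213.]
top r 19 [339.4 169.8] [ 612.3 -196.3  132.7] [ 606. -222.   -1.] [ 648. -189.  139.]
top r 33 [350.2 195.5] [ 545.2 -221.9  132.2] [ 537. -249.   -0.] [ 558. -213.  136.]
top r 541 [220.2 217. ] [498.5 129.1  17.6] [465.  96.  -5.] [536. 165.  40.]
top b 483 [217.9 179.5] [607.6 137.9  15.3] [575. 105.  -3.] [647. 171.  44.]
scene g 281 [179.8 190.6] [484.8 231.8  18.4] [457. 203.  10.] [520. 263.  29.]
scene g 30 [333.7 193.3] [ 574.1 -213.   234.3] [ 569. -218.  223.] [ 583. -207.  238.]
scene y 57 [326.7 222.3] [ 557.9 -219.1  144.3] [ 550. -239.  139.] [ 586. -185.  150.]
scene r 429 [208.4 205.5] [492.8 122.1  21.7] [465.  95.  -3.] [543. 161.  37.]
scene r 31 [324.7 230.6] [ 543.1 -222.9  133.4] [ 536. -232.  123.] [ 551. -211.  137.]
scene b 330 [230.6 182.7] [598.1 128.4  23.6] [576. 102.   1.] [640. 168.  44.]
```

```bash
sleep 1
```

```text
(no output)
```

View pics/c1.png

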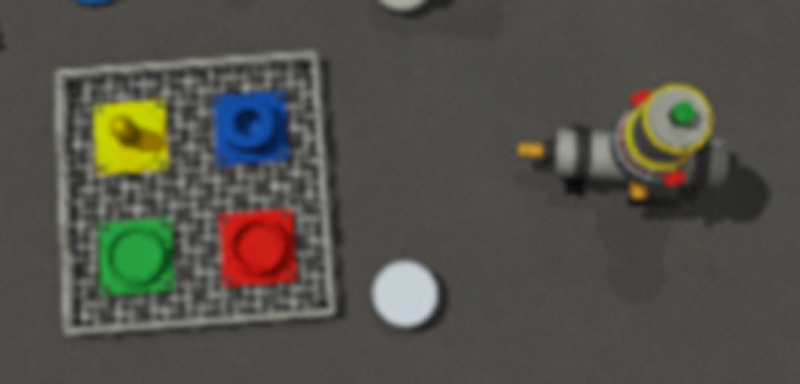

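View pics/c2.png

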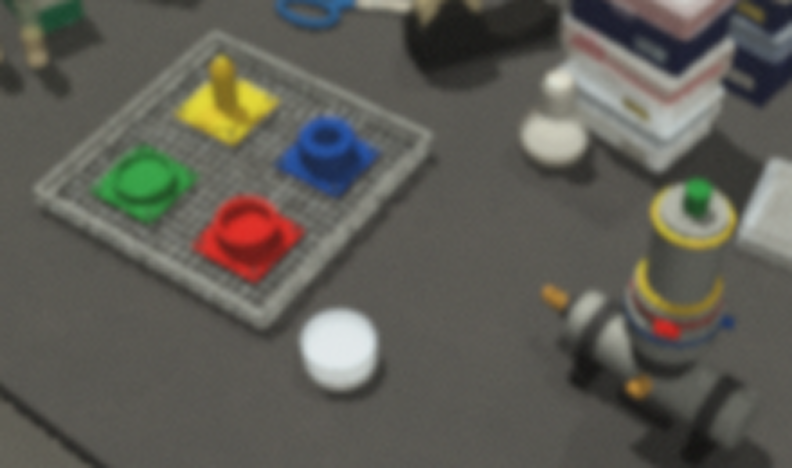

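```bash
python3 -m pendant '[[[-1,0.1,-0.09,0.01,0],[-1,0.297,-0.277,0.02,0],[-1,0.297,-0.277,0.02,0],[-1,0.297,-0.277,0.02,0],[-1,0.297,-0.277,0.02,0],[-1,0.297,-0.277,0.02,0],[-1,0.297,-0.277,0.02,0],[-1,0.297,-0.277,0.02,0],[-1,0.297,-0.277,0.02,0],[-1,0.297,-0.277,0.02,0],[-1,0.297,-0.277,0.02,0],[-1,0.297,-0.277,0.02,0],[-1,0.297,-0.277,0.02,0]]]'
python3 - <<'E'
from h import *
im,d,s=cap('wrist','w1');print(s['eef_pos'],s['ee_rot'],s['time_s'])
W=cloud('wrist',d,s)
hsv=cv2.cvtColor(im,cv2.COLOR_RGB2HSV)
for c,lo,hi in(('g',50,75),('y',22,34),('r',0,8),('b',105,120)):
    m=((hsv[...,0]>=lo)&(hsv[...,0]<=hi)&(hsv[...,1]>140)&(hsv[...,2]>60)&(abs(W[...,2]-10)<12)).astype(np.uint8)
    n,l,st,ce=cv2.connectedComponentsWithStats(m); i=1+st[1:,4].argmax()
    P=W[l==i]; r=cv2.minAreaRect(P[:,:2].astype(np.float32)); print(c,st[i],np.median(P,0).round(1),r)
E
```

```text
time_s: 1.45
eef_pos: [505.5, 205.5, 251.5]
ee_rot: [-0.0, 0.836, 0.549, 0.0]
force: [0.0, -0.5, 0.2]
grip_width: 1.002
[505.46267996 205.50655081 251.46874295] [-2.39153861e-06  8.35717680e-01  5.49159319e-01  5.45229769e-05] 1.45
g [253 116  13  35  96] [476.2 213.   11.9] ((478.29095458984375, 214.79827880859375), (12.205384254455566, 41.859657287597656), 61.68680191040039)
y [285 176  45  62 465] [589.1 229.8  13.9] ((584.3394165039062, 231.01763916015625), (47.100284576416016, 90.03463745117188), 47.88038635253906)
r [ 168  140   69   66 1038] [482.8 145.   11.6] ((498.94793701171875, 126.30938720703125), (67.59423828125, 71.00634002685547), 4.423643589019775)
b [213 213  63  46 909] [588.8 152.8  11.6] ((607.7337036132812, 135.24777221679688), (65.78441619873047, 69.96576690673828), 4.552668571472168)
```

View pics/w1.png

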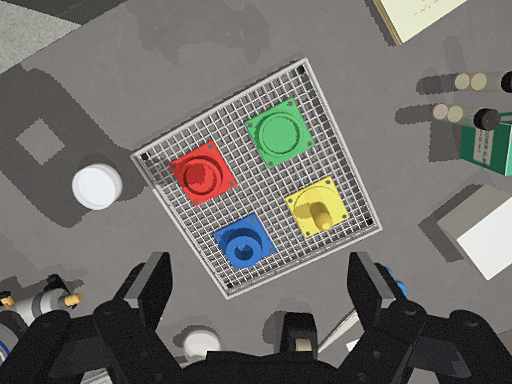

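```bash
python3 - <<'E'
from h import *
for f,n in(('w1','wrist'),('top0','top'),('scene0','scene')):
    a=np.load(f'pics/{f}.npz');im=a['im'];W=cloud(n,a['d'],dict(eef_pos=a['p'],ee_rot=a['q']))
    hsv=cv2.cvtColor(im,cv2.COLOR_RGB2HSV)
    print(n)
    for c,lo,hi,z,dz in(('g',45,80,24,3),('y',20,36,62,8),('r',0,10,34,3),('b',100,125,38,3),('g',45,80,16,4.5),('y',20,36,12,5),('r',0,10,12,6),('b',100,125,12,6)):
        h=hsv[...,0]
        m=((h>=lo)&(h<=hi)|((c=='r')&(h>172)))&(hsv[...,1]>100)&(abs(W[...,2]-z)<dz)&(W[...,1]>60)&(W[...,1]<300)&(W[...,0]<660)
        P=W[m]
        if len(P)<3: print(c,z,len(P));continue
        r=cv2.minAreaRect(P[:,:2].astype(np.float32)); (cx,cy),rad=cv2.minEnclosingCircle(P[:,:2].astype(np.float32))
        print(c,z,len(P),P.mean(0).round(1),'circ',round(cx,1),round(cy,1),round(rad,1),'rect',np.round(r[0],1),np.round(r[1],1),round(r[2],1))
E
```

```text
wrist
g 24 508 [488.6 239.1  22.7] circ 489.1 238.6 26.8 rect [489.5 238.5] [52.7 51.6] 23.0
y 62 228 [595.8 246.8  61.8] circ 598.0 247.2 10.3 rect [597.6 247.3] [18.4 19.7] 30.3
r 34 527 [497.3 129.2  32.5] circ 497.6 128.9 25.9 rect [497.4 129.1] [51.  50.4] 69.1
b 38 671 [607.  137.9  36.6] circ 607.5 137.9 23.9 rect [607.6 137.8] [45.7 47.2] 63.8
g 16 1784 [487.5 238.7  15. ] circ 489.8 238.2 44.4 rect [489.  238.1] [64.3 64.7] 4.3
y 12 1788 [592.9 246.8  13.5] circ 598.8 247.2 45.2 rect [598.8 246.9] [66.3 65.9] 4.7
r 12 1041 [491.7 136.5  11.7] circ 497.6 128.7 45.8 rect [497.8 128.7] [65.9 66.1] 4.4
b 12 1025 [598.4 142.8  11.9] circ 607.7 138.1 45.2 rect [607.6 137.5] [65.8 65.8] 4.5
top
g 24 96 [491.9 239.5  23.5] circ 489.8 240.1 26.3 rect [489.8 239.5] [48.7 50.1] 46.7
y 62 33 [598.8 246.7  63.1] circ 599.0 246.8 9.8 rect [599.4 247.2] [16.6 15.8] 45.8
r 34 85 [499.  130.6  33.3] circ 499.0 130.6 25.8 rect [498.7 129.8] [48.8 48.3] 1.2
b 38 122 [608.9 139.   38. ] circ 608.8 139.4 23.9 rect [609.  139.8] [47.4 43.2] 1.7
g 16 325 [489.2 238.1  15.9] circ 491.8 240.5 42.3 r
[... 284 characters left out ...]
.3] 5.5
scene
g 24 83 [487.6 237.7  23.7] circ 489.5 239.6 27.7 rect [490.  237.1] [49.4 49.1] 1.0
y 62 33 [596.7 244.4  61.4] circ 599.7 247.5 11.4 rect [597.9 244.5] [14.2 21.9] 62.4
r 34 90 [499.4 129.3  34.5] circ 500.0 129.3 27.1 rect [499.  129.6] [51.6 50.2] 17.2
b 38 92 [607.3 136.   38.4] circ 606.5 138.0 24.7 rect [607.6 136.4] [44.8 45.2] 78.4
g 16 209 [485.8 233.   16.3] circ 488.0 237.2 41.8 rect [490.1 237.2] [65.5 64.1] 5.7
y 12 164 [592.7 239.1  13.9] circ 599.8 246.4 43.5 rect [603.4 247.1] [74.  68.8] 7.1
r 12 175 [491.  118.7  13.7] circ 498.4 134.2 49.7 rect [503.8 133.6] [79.7 73.4] 3.8
b 12 161 [599.7 128.1  14.1] circ 606.8 135.6 42.1 rect [612.2 136.8] [72.3 65.6] 4.9
```

```bash
python3 -m pendant '[[[-1,0.01,-0.04,0.03,8],[-1,0.07,-0.415,0.09,47],[-1,0.07,-0.415,0.09,47],[-1,0.07,-0.415,0.09,47],[-1,0.07,-0.415,0.09,47],[-1,0.07,-0.415,0.09,47],[-1,0.07,-0.415,0.09,47],[-1,0.07,-0.415,0.09,47],[-1,0.07,-0.415,0.09,47],[-1,0.07,-0.415,0.09,47],[-1,0.07,-0.415,0.09,47],[-1,0.07,-0.415,0.09,47],[-1,0.07,-0.415,0.09,47],[-1,0.07,-0.415,0.09,47]]]'
python3 - <<'E'
from h import *
im,d,s=cap('wrist','w2');print(s['eef_pos'],s['ee_rot'],s['time_s'],s['joints'])
W=cloud('wrist',d,s)
hsv=cv2.cvtColor(im,cv2.COLOR_RGB2HSV);h=hsv[...,0]
for c,lo,hi,z,dz in(('g',45,80,234,4),('y',20,36,210,5),('y',20,36,141,5),('r',0,10,129,9),('b',100,125,105,15)):
    m=((h>=lo)&(h<=hi)|((c=='r')&(h>172)))&(hsv[...,1]>90)&(abs(W[...,2]-z)<dz)&(W[...,1]<-120)
    P=W[m]
    if len(P)<3: print(c,z,len(P));continue
    (cx,cy),rad=cv2.minEnclosingCircle(P[:,:2].astype(np.float32))
    print(c,z,len(P),P.mean(0).round(1),'circ',round(cx,1),round(cy,1),round(rad,1),P.min(0).round(),P.max(0).round())
E
```

```text
time_s: 2.9
eef_pos: [576.3, -209.2, 341.6]
ee_rot: [0.0, 0.547, 0.837, 0.0]
force: [-0.8, 0.6, -0.4]
grip_width: 1.001
[ 576.26797259 -209.19775347  341.60622881] [1.53285982e-04 5.47458207e-01 8.36833010e-01 4.00954959e-05] 2.9 [-5.39115990e-01  4.79524621e-01  9.77928305e-01  6.82383707e-05
  1.68383018e+00 -2.52205329e+00]
g 234 306 [ 575.4 -212.3  232.6] circ 575.8 -212.0 8.6 [ 567. -220.  230.] [ 584. -204.  235.]
y 210 512 [ 570.7 -213.8  208.2] circ 576.0 -211.9 26.9 [ 549. -238.  206.] [ 603. -185.  210.]
y 141 274 [ 559.5 -219.1  142.6] circ 575.3 -212.4 28.2 [ 548. -240.  139.] [ 588. -186.  145.]
r 129 202 [ 548.9 -224.4  131.6] circ 771.1 -251.0 237.9 [ 535. -283.  126.] [1007. -185.  137.]
b 105 240 [ 891.  -394.6  100.3] circ 823.5 -340.4 313.3 [ 542. -492.   90.] [1101. -188.  118.]
```

View pics/w2.png

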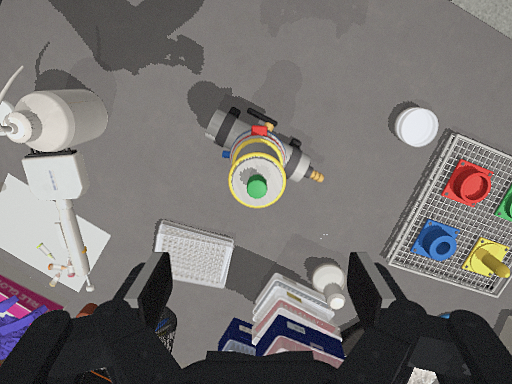

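```bash
python3 -m pendant '[[[-1,-0.0006,-0.0028,-0.04,0],[-1,-0.0006,-0.0028,-0.08,0],[-1,-0.0006,-0.0028,-0.11,0],[-1,-0.0006,-0.0028,-0.124,0],[-1,-0.0006,-0.0028,-0.124,0],[1,-0.0006,-0.0028,-0.124,0],[1,-0.0006,-0.0028,-0.124,0],[1,-0.0006,-0.0028,-0.124,0],[1,-0.0006,-0.0028,-0.124,0],[1,-0.0006,-0.0028,-0.124,0],[1,-0.0006,-0.0028,-0.124,0],[1,-0.0006,-0.0028,-0.124,0]]]' 40
python3 - <<'E'
from h import *
im,d,s=cap('wrist','w3');print(s)
E
```

```text
time_s: 4.15
eef_pos: [575.7, -213.2, 217.8]
ee_rot: [0.0, 0.548, 0.836, 0.0]
force: [-0.6, 1.9, 3.7]
grip_width: 0.191
{'time_s': 4.15, 'joints': array([-5.45377881e-01,  5.20735508e-01,  1.22851007e+00,  1.35447308e-04,
        1.39167438e+00, -2.52674769e+00]), 'dq': array([ 8.28386070e-04, -7.20641306e-05, -2.86412958e-04,  9.13812335e-04,
       -4.64063959e-05, -1.11733331e-04]), 'tau': array([-6.39544297e-01, -4.84959984e+01, -2.53444111e+01, -2.00667246e-01,
       -3.33389305e-01,  2.84717818e-03]), 'eef_pos': array([ 575.69782911, -213.23835485,  217.78700149]), 'ee_rot': array([3.33827936e-04, 5.48127174e-01, 8.36394932e-01, 7.82840765e-05]), 'force': array([-0.63449017,  1.85261355,  3.73697545]), 'wrist_torque': array([0.18640377, 0.10198255, 0.01381218]), 'grip_width': 0.19119559857120536}
```

View pics/w3.png

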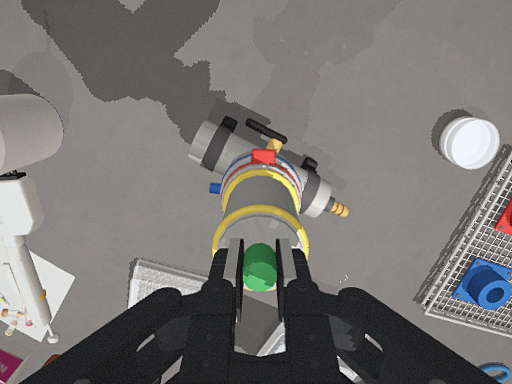

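```bash
python3 -m pendant '[[[1,0,0,0.01,0],[1,0,0,0.03,0],[1,0,0,0.055,0],[1,-0.004,0.02,0.07,0],[1,-0.012,0.06,0.07,0],[1,-0.02,0.1,0.07,0],[1,-0.028,0.145,0.07,0],[1,-0.036,0.19,0.07,0],[1,-0.045,0.235,0.07,0],[1,-0.054,0.28,0.06,0],[1,-0.063,0.325,0.05,0],[1,-0.072,0.37,0.03,0],[1,-0.08,0.41,0,0],[1,-0.086,0.44,-0.04,0],[1,-0.086,0.4505,-0.08,0],[1,-0.086,0.4505,-0.11,0],[1,-0.086,0.4505,-0.13,0],[1,-0.086,0.4505,-0.13,0]]]' 40
python3 - <<'E'
from h import *
im,d,s=cap('wrist','w4');print(s['eef_pos'],s['force'],s['grip_width'],s['time_s'])
cap('scene','s4')
b=cv2.imread('pics/s4.png');cv2.imwrite('pics/c4.png',cv2.resize(b[120:270,120:300],None,fx=4,fy=4,interpolation=cv2.INTER_CUBIC))
E
```

```text
time_s: 6.0
eef_pos: [488.3, 236.9, 85.1]
ee_rot: [-0.002, 0.548, 0.836, -0.002]
force: [-0.7, 0.6, -0.7]
grip_width: 0.191
[488.32920844 236.90207843  85.07433833] [-0.66393012  0.59578431 -0.70097493] 0.19097901592320132 6.0
```

View pics/w4.png

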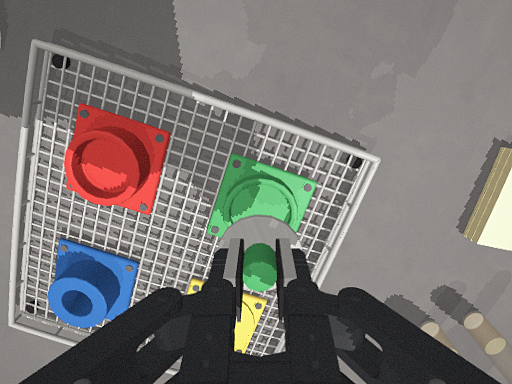

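View pics/c4.png

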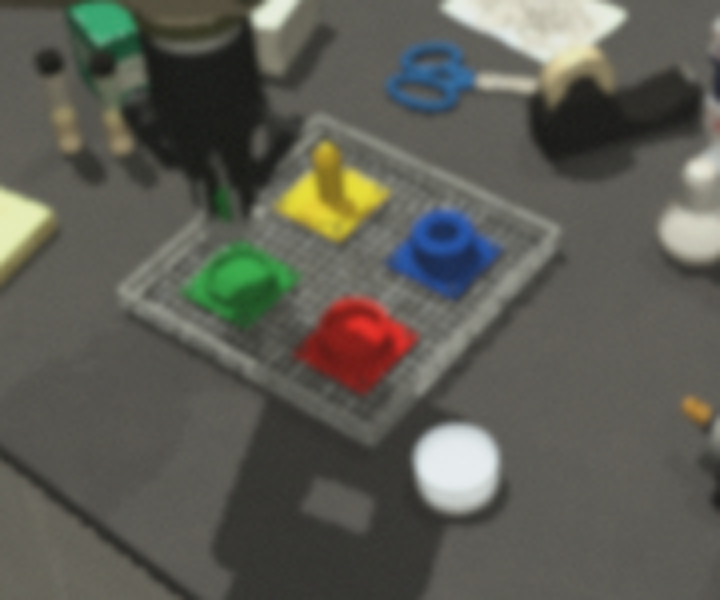

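```bash
python3 -m pendant '[[[1,0.001,0.001,-0.02,0],[1,0.001,0.001,-0.035,0],[1,0.001,0.001,-0.045,0],[1,0.001,0.001,-0.050,0],[1,0.001,0.001,-0.0525,0],[1,0.001,0.001,-0.0525,0]]]'

```

```text
time_s: 6.7
eef_pos: [490.9, 238.3, 35.3]
ee_rot: [0.0, 0.548, 0.836, 0.0]
force: [-0.6, -0.3, -0.9]
grip_width: 0.188
```

```bash
python3 -m pendant '[[[1,-0.001,0,-0.0015,0],[1,-0.001,0,-0.002,0],[1,-0.001,0,-0.002,0]]]'

```

```text
time_s: 7.0
eef_pos: [490.0, 238.4, 33.7]
ee_rot: [0.0, 0.548, 0.836, 0.001]
force: [-1.4, 0.2, 5.4]
grip_width: 0.191
```

Contact at the expected height. Release, rise, and look.

```bash
python3 -m pendant '[[[-1,0,0,0,0],[-1,0,0,0,0],[-1,0,0,0,0],[-1,0,0,0.01,0],[-1,0,0,0.05,0],[-1,0,0,0.1,0],[-1,0,-0.02,0.15,0],[-1,0,-0.06,0.2,0],[-1,0,-0.06,0.2,0]]]'
python3 - <<'E'
from h import *
im,d,s=cap('wrist','w5');print(s['eef_pos'],s['force'],s['grip_width'],s['time_s'])
W=cloud('wrist',d,s)
hsv=cv2.cvtColor(im,cv2.COLOR_RGB2HSV);h=hsv[...,0]
m=(h>=45)&(h<=80)&(hsv[...,1]>100)&(abs(W[...,2]-46)<9);P=W[m];print(len(P),P.max(0),cv2.minEnclosingCircle(P[:,:2].astype(np.float32)))
m=(np.hypot(W[...,0]-489.5,W[...,1]-238.5)<22)&(np.hypot(W[...,0]-489.5,W[...,1]-238.5)>11);P=W[m];P=P[P[:,2]>20]
A=np.c_[P[:,:2]-[489.5,238.5],np.ones(len(P))];print(np.linalg.lstsq(A,P[:,2],rcond=None)[0],len(P))
E
```

```text
time_s: 7.9
eef_pos: [490.6, 176.7, 237.8]
ee_rot: [0.003, 0.549, 0.836, 0.002]
force: [0.0, 0.0, -0.3]
grip_width: 0.998
[490.58048425 176.72755266 237.79115148] [ 0.00333085  0.04448072 -0.26337961] 0.9980152687637613 7.9
206 [552.18433322 428.67382026  50.40161087] ((519.5659790039062, 329.79229736328125), 104.12269592285156)
[-7.34236059 -2.87159782 86.63755849] 1493
```

View pics/w5.png

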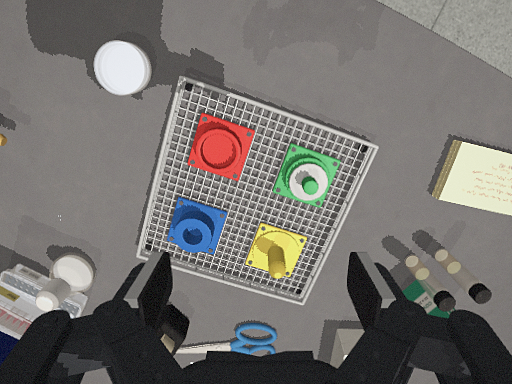

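```bash
python3 -m pendant '[[[-1,0.008,-0.04,0.03,0],[-1,0.018,-0.085,0.05,0],[-1,0.085,-0.3885,0.06,0],[-1,0.085,-0.3885,0.06,0],[-1,0.085,-0.3885,0.06,0],[-1,0.085,-0.3885,0.06,0],[-1,0.085,-0.3885,0.06,0],[-1,0.085,-0.3885,0.06,0],[-1,0.085,-0.3885,0.06,0],[-1,0.085,-0.3885,0.06,0],[-1,0.085,-0.3885,0.06,0],[-1,0.085,-0.3885,0.06,0]]]'
python3 - <<'E'
from h import *
a=np.load('pics/w5.npz');W=cloud('wrist',a['d'],dict(eef_pos=a['p'],ee_rot=a['q']))
r=np.hypot(W[...,0]-489.5,W[...,1]-238.5);m=(r<20)&(r>11)&(W[...,2]>20)&(W[...,2]<45);P=W[m]
A=np.c_[P[:,:2]-[489.5,238.5],np.ones(len(P))];print('lid disc',np.linalg.lstsq(A,P[:,2],rcond=None)[0],len(P))
im,d,s=cap('wrist','w6');print(s['eef_pos'],s['time_s'])
W=cloud('wrist',d,s)
hsv=cv2.cvtColor(im,cv2.COLOR_RGB2HSV);h=hsv[...,0]
for c,lo,hi,z,dz in(('y',20,36,210,5),('y',20,36,141,5)):
    m=((h>=lo)&(h<=hi))&(hsv[...,1]>90)&(abs(W[...,2]-z)<dz)&(W[...,1]<-120)
    P=W[m];print(z,len(P),cv2.minEnclosingCircle(P[:,:2].astype(np.float32)))
E
```

```text
time_s: 9.15
eef_pos: [574.7, -208.5, 293.1]
ee_rot: [0.0, 0.547, 0.837, 0.0]
force: [0.4, -0.0, 0.5]
grip_width: 1.0
lid disc [3.01802242e-04 1.87841242e-03 2.87664149e+01] 532
[ 574.65069073 -208.48570243  293.08253352] 9.15
210 722 ((576.1600952148438, -211.74627685546875), 27.032297134399414)
141 381 ((575.8489379882812, -212.3286895751953), 28.591556549072266)
```

View pics/w6.png

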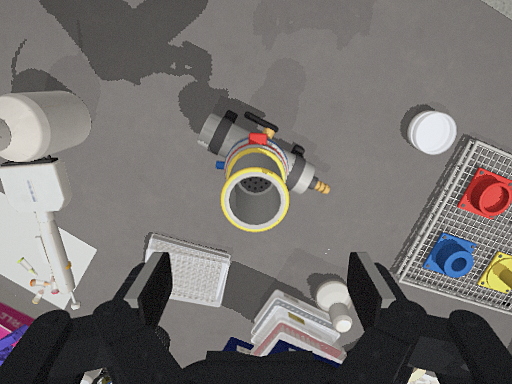

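```bash
python3 -m pendant '[[[-1,0.001,-0.002,-0.03,0],[-1,0.001,-0.002,-0.06,0],[-1,0.001,-0.002,-0.09,0],[-1,0.001,-0.002,-0.12,0],[-1,0.001,-0.002,-0.138,0],[-1,0.001,-0.002,-0.138,0],[1,0.001,-0.002,-0.138,0],[1,0.001,-0.002,-0.138,0],[1,0.001,-0.002,-0.138,0],[1,0.001,-0.002,-0.138,0],[1,0.001,-0.002,-0.138,0],[1,0.001,-0.002,-0.138,0]]]' 50
python3 - <<'E'
from h import *
im,d,s=cap('wrist','w7');print(s['wrist_torque'])
E
```

```text
time_s: 10.4
eef_pos: [576.1, -212.2, 156.7]
ee_rot: [0.001, 0.548, 0.836, 0.0]
force: [-1.9, 2.9, 6.4]
grip_width: 0.583
[0.39174179 0.24193168 0.00905734]
```

View pics/w7.png

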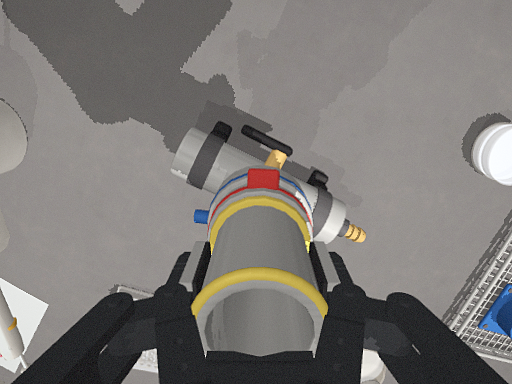

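```bash
python3 -m pendant '[[[1,0,0,0.005,0],[1,0,0,0.015,0],[1,0,0,0.035,0],[1,0.001,0.02,0.045,0],[1,0.003,0.06,0.045,0],[1,0.005,0.1,0.045,0],[1,0.007,0.145,0.045,0],[1,0.009,0.19,0.045,0],[1,0.0115,0.235,0.045,0],[1,0.0135,0.28,0.04,0],[1,0.016,0.325,0.03,0],[1,0.018,0.37,0.015,0],[1,0.020,0.41,0,0],[1,0.0225,0.44,-0.02,0],[1,0.0225,0.459,-0.035,0],[1,0.0225,0.459,-0.04,0],[1,0.0225,0.459,-0.04,0]]]'
python3 - <<'E'
from h import *
im,d,s=cap('wrist','w8');print(s['eef_pos'],s['force'],s['grip_width'],s['time_s'])
cap('scene','s8')
b=cv2.imread('pics/s8.png');cv2.imwrite('pics/c8.png',cv2.resize(b[100:250,120:300],None,fx=4,fy=4,interpolation=cv2.INTER_CUBIC))
E
```

```text
time_s: 12.15
eef_pos: [597.7, 246.3, 114.3]
ee_rot: [-0.0, 0.548, 0.836, -0.001]
force: [0.4, -0.4, -1.2]
grip_width: 0.579
[597.69708974 246.33755482 114.25977969] [ 0.35996229 -0.43916151 -1.23421301] 0.5792945554132924 12.15
```

View pics/w8.png

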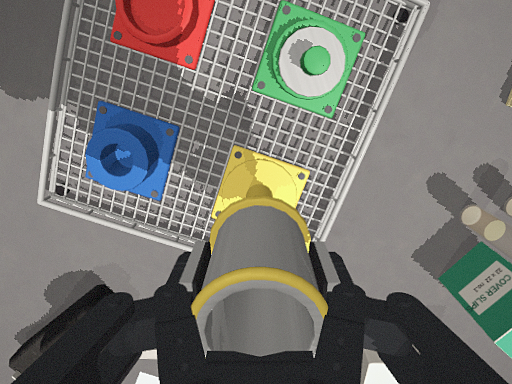

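View pics/c8.png

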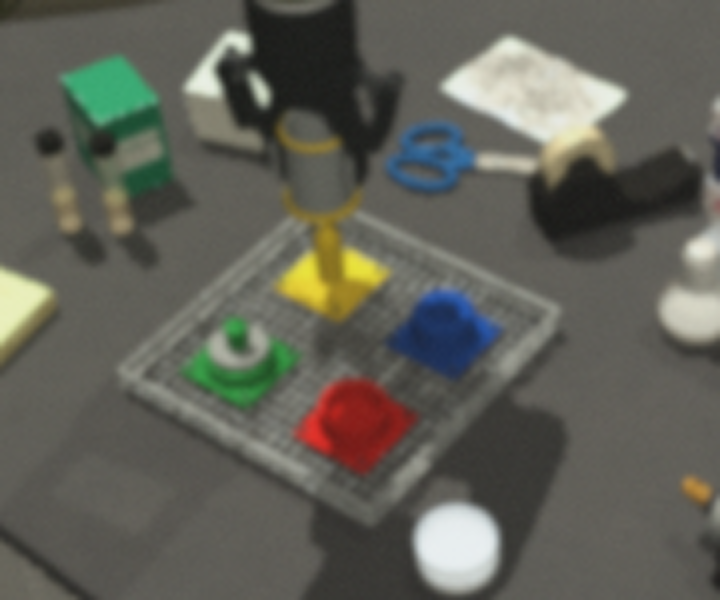

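```bash
python3 -m pendant '[[[1,0.0005,0.0005,-0.02,0],[1,0.0005,0.0005,-0.04,0],[1,0.0005,0.0005,-0.06,0],[1,0.0005,0.0005,-0.072,0],[1,0.0005,0.0005,-0.078,0],[1,0.0005,0.0005,-0.079,0],[1,0.0005,0.0005,-0.079,0]]]'

```

```text
time_s: 12.95
eef_pos: [599.1, 247.1, 36.7]
ee_rot: [0.001, 0.548, 0.836, 0.0]
force: [-0.5, -0.1, -1.7]
grip_width: 0.583
```

```bash
python3 -m pendant '[[[1,0,0,-0.0015,0],[1,0,0,-0.0025,0],[1,0,0,-0.0025,0]]]'

```

```text
time_s: 13.25
eef_pos: [599.1, 247.4, 34.7]
ee_rot: [0.001, 0.548, 0.836, 0.001]
force: [-1.5, 0.1, 5.9]
grip_width: 0.584
```

```bash
python3 -m pendant '[[[-1,0,0,0,0],[-1,0,0,0,0],[-1,0,0,0,0],[-1,0,0,0.01,0],[-1,0,0,0.05,0],[-1,0,0,0.1,0],[-1,0,-0.01,0.15,0],[-1,-0.03,-0.05,0.2,0],[-1,-0.05,-0.08,0.22,0],[-1,-0.05,-0.08,0.22,0]]]'
python3 - <<'E'
from h import *
im,d,s=cap('wrist','w9');print(s['eef_pos'],s['force'],s['grip_width'],s['time_s'])
W=cloud('wrist',d,s)
r=np.hypot(W[...,0]-598.5,W[...,1]-247);m=(r<30)&(r>19)&(W[...,2]>78)&(W[...,2]<95);P=W[m]
A=np.c_[P[:,:2]-[598.5,247],np.ones(len(P))];print('funnel rim',np.linalg.lstsq(A,P[:,2],rcond=None)[0],len(P),cv2.minEnclosingCircle(P[:,:2].astype(np.float32)))
E
```

```text
time_s: 14.25
eef_pos: [548.1, 165.2, 258.0]
ee_rot: [0.003, 0.549, 0.836, 0.002]
force: [0.1, 0.4, 0.3]
grip_width: 1.001
[548.07113523 165.24189309 257.97041806] [0.10853956 0.3649861  0.3244569 ] 1.0005009074282882 14.25
funnel rim [-1.52031376e-02 -1.02189263e-02  8.57357817e+01] 854 ((598.7568359375, 247.5420684814453), 27.04507827758789)
```

View pics/w9.png

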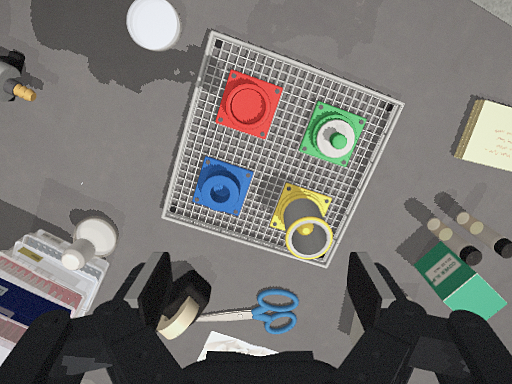

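```bash
python3 -m pendant '[[[-1,0.003,-0.04,0,0],[-1,0.006,-0.085,0,0],[-1,0.027,-0.3795,0,0],[-1,0.027,-0.3795,0,0],[-1,0.027,-0.3795,0,0],[-1,0.027,-0.3795,0,0],[-1,0.027,-0.3795,0,0],[-1,0.027,-0.3795,0,0],[-1,0.027,-0.3795,0,0],[-1,0.027,-0.3795,0,0],[-1,0.027,-0.3795,0,0],[-1,0.027,-0.3795,0,0]]]'
python3 - <<'E'
from h import *
im,d,s=cap('wrist','w10');print(s['eef_pos'],s['ee_rot'],s['time_s'])
W=cloud('wrist',d,s)
hsv=cv2.cvtColor(im,cv2.COLOR_RGB2HSV);h=hsv[...,0]
near=np.hypot(W[...,0]-576,W[...,1]+212)
m=(near<32)&(abs(W[...,2]-138)<3);P=W[m];print('disc',len(P),P[:,2].mean(),cv2.minEnclosingCircle(P[:,:2].astype(np.float32)))
m=(near<25)&(abs(W[...,2]-142)<2);P=W[m];print('centre',len(P),cv2.minEnclosingCircle(P[:,:2].astype(np.float32)))
for c,lo,hi,z,dz in(('r',0,10,130,12),('b',100,125,105,16)):
    m=((h>=lo)&(h<=hi)|((c=='r')&(h>172)))&(hsv[...,1]>90)&(abs(W[...,2]-z)<dz)&(near<46)&(near>35)
    n,l,st,ce=cv2.connectedComponentsWithStats(m.astype(np.uint8))
    for i in range(1,n):
        if st[i,4]>15:
            P=W[l==i];v=P.mean(0)-[576,-212,0];print(c,st[i,4],v.round(1),np.degrees(np.arctan2(v[1],v[0])))
E
```

```text
time_s: 15.5
eef_pos: [575.9, -210.8, 253.3]
ee_rot: [-0.0, 0.547, 0.837, 0.0]
force: [0.8, 1.3, -0.4]
grip_width: 1.004
[ 575.9196893  -210.79783705  253.30265739] [-7.93679446e-05  5.47354281e-01  8.36900998e-01  6.70671520e-05] 15.5
disc 3246 137.5255293889288 ((575.8523559570312, -211.7258758544922), 31.090970993041992)
centre 1000 ((576.0534057617188, -211.79034423828125), 16.759769439697266)
r 163 [-35.3 -13.4 131.4] -159.16797647759518
r 105 [ 35.   13.5 131.7] 21.04667030238029
b 70 [ 10.8 -37.1 114.7] -73.74735202548129
```

View pics/w10.png

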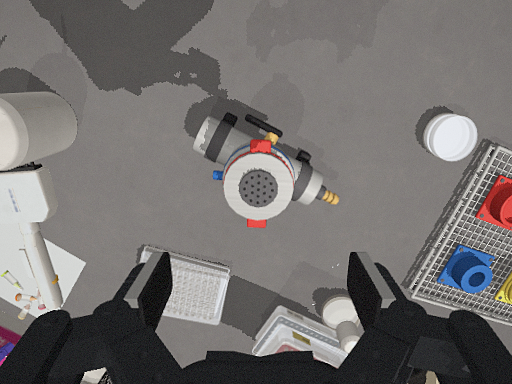

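```bash
python3 - <<'E'
from h import *
c=vision.camera_info('wrist');T=np.array(c['hand_eye'])
for f in('w10','w5','w7','w8','w3','w4'):
    a=np.load(f'pics/{f}.npz');W=cloud('wrist',a['d'],dict(eef_pos=a['p'],ee_rot=a['q']))
    P=(W-a['p'])@Rq(a['q'])
    for sgn in(-1,1):
        m=(P[...,0]*sgn>0)&(abs(P[...,0])<60)&(abs(P[...,1])<13)&(P[...,2]<8)&(P[...,2]>-30)
        Q=P[m]
        if len(Q): 
            z=np.sort(Q[:,2]);print(f,sgn,len(Q),'zmax',z[-5:].round(1),'pct98',np.percentile(z,90).round(1),'x',np.percentile(abs(Q[:,0]),[2,50,98]).round(1), 'y',np.percentile(Q[:,1],[2,98]).round(1))
E
```

```text
w10 -1 911 zmax [-11.9 -11.8 -11.7 -11.7 -11.7] pct98 -15.5 x [42.4 43.  55.6] y [-12.9   8.6]
w10 1 853 zmax [-11.9 -11.9 -11.9 -11.9 -11.3] pct98 -15.5 x [42.2 42.8 55.6] y [-12.9   8.2]
w5 -1 899 zmax [-11.9 -11.9 -11.5 -11.4 -11.2] pct98 -15.7 x [42.4 42.9 55.7] y [-12.9   8.4]
w5 1 855 zmax [-12.1 -12.  -11.9 -11.6 -11.4] pct98 -15.6 x [42.2 42.8 55.5] y [-12.9   8.3]
w7 -1 1102 zmax [5.1 6.1 6.5 6.8 7.7] pct98 -8.5 x [16.  26.  37.9] y [-12.9  12.6]
w7 1 1030 zmax [6.  6.1 6.1 6.3 6.8] pct98 -8.7 x [15.6 26.4 37.8] y [-12.9  12.4]
w8 -1 1088 zmax [5.7 5.8 7.6 7.8 7.8] pct98 -8.6 x [16.1 26.2 38. ] y [-13.   12.5]
w8 1 1041 zmax [5.7 5.9 6.5 6.6 7. ] pct98 -9.0 x [15.5 26.1 37.9] y [-12.9  12.4]
w3 -1 2056 zmax [6.9 6.9 6.9 7.4 7.8] pct98 5.1 x [ 0.2  8.2 21.3] y [-12.9   7.4]
w3 1 2059 zmax [7.9 7.9 7.9 7.9 8. ] pct98 5.0 x [ 0.2  8.2 21.4] y [-12.9   7.3]
w4 -1 2061 zmax [6.4 6.4 6.5 7.1 7.9] pct98 5.2 x [ 0.2  8.2 21.3] y [-12.9   7.5]
w4 1 2035 zmax [6.9 7.  7.1 7.6 7.7] pct98 5.0 x [ 0.2  8.1 21.2] y [-12.9   7.4]
```

```bash
python3 -m pendant '[[[-1,0,0,-0.03,-2.5],[-1,0,0,-0.07,-2.5],[-1,0,0,-0.105,-2.5],[-1,0,0,-0.127,-2.5],[-1,0,0,-0.137,-2.5],[-1,0,0,-0.137,-2.5],[1,0,0,-0.137,-2.5],[1,0,0,-0.137,-2.5],[1,0,0,-0.137,-2.5],[1,0,0,-0.137,-2.5],[1,0,0,-0.137,-2.5],[1,0,0,-0.137,-2.5]]]' 60
python3 - <<'E'
from h import *
im,d,s=cap('wrist','w11');print(s['wrist_torque'])
E
```

```text
time_s: 16.75
eef_pos: [576.5, -212.6, 118.6]
ee_rot: [0.002, 0.566, 0.824, 0.0]
force: [-0.0, 1.6, 5.8]
grip_width: 0.703
[0.17603966 0.07902593 0.05623374]
```

View pics/w11.png

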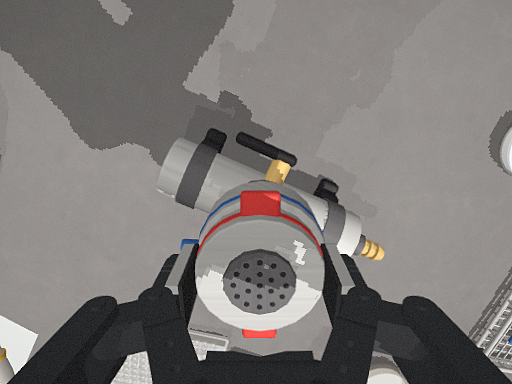

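```bash
python3 -m pendant '[[[1,0,0,0.005,0],[1,0,0,0.012,0],[1,0,0,0.02,0],[1,0,0,0.03,0],[1,0,0,0.03,0]]]'
python3 - <<'E'
from h import *
im,d,s=cap('scene','s12');print(s['force'],s['grip_width'])
b=cv2.imread('pics/s12.png');cv2.imwrite('pics/c12.png',cv2.resize(b[160:290,270:400],None,fx=4.5,fy=4.5,interpolation=cv2.INTER_CUBIC))
E
```

```text
time_s: 17.3
eef_pos: [576.2, -212.7, 148.3]
ee_rot: [0.002, 0.566, 0.824, 0.0]
force: [0.4, 0.6, -0.6]
grip_width: 0.699
[ 0.41015047  0.56220351 -0.55983346] 0.6991362114953592
```

View pics/c12.png

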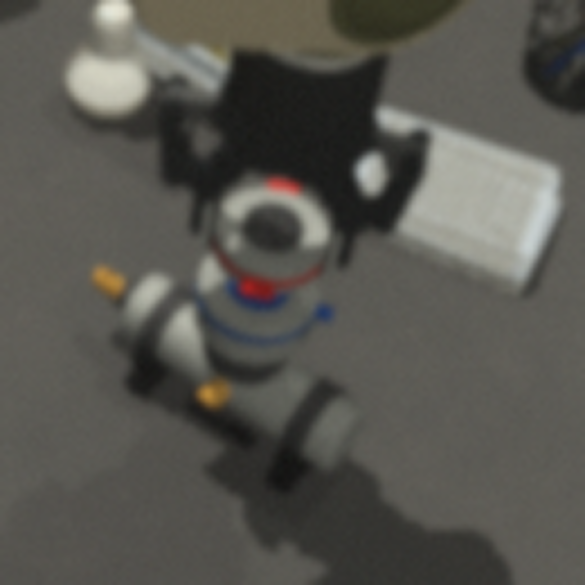

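```bash
python3 -m pendant '[[[1,-0.004,0.02,0.01,0],[1,-0.013,0.06,0.015,0],[1,-0.023,0.1,0.015,0],[1,-0.034,0.145,0.01,0],[1,-0.044,0.19,0,0],[1,-0.054,0.235,-0.01,0],[1,-0.065,0.28,-0.025,0],[1,-0.074,0.32,-0.045,0],[1,-0.078,0.341,-0.065,0],[1,-0.078,0.341,-0.08,0],[1,-0.078,0.341,-0.085,0],[1,-0.078,0.341,-0.085,0]]]'
python3 - <<'E'
from h import *
im,d,s=cap('wrist','w13');print(s['eef_pos'],s['force'],s['grip_width'])
W=cloud('wrist',d,s);P=W[250:310,225:295].reshape(-1,3);print(np.nanpercentile(P,[5,50,95],axis=0))
E
```

```text
time_s: 18.55
eef_pos: [497.4, 128.4, 60.9]
ee_rot: [-0.0, 0.566, 0.824, -0.0]
force: [-0.1, 0.2, -1.9]
grip_width: 0.698
[497.38680806 128.44536417  60.8683847 ] [-0.14994943  0.17885337 -1.92674117] 0.6979630679486357
[[481.97081199 113.38827317  78.90669925]
 [495.41030422 127.57513776  83.01882324]
 [510.77690408 142.53126303  84.01729944]]
```

View pics/w13.png

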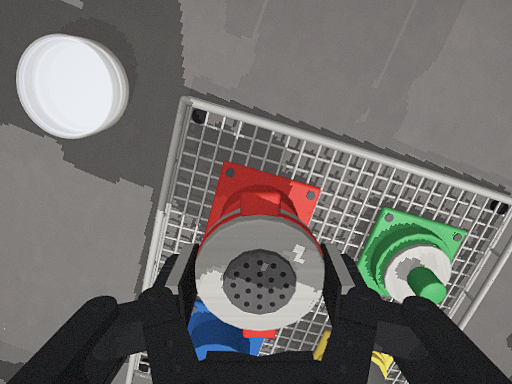

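```bash
python3 -m pendant '[[[1,0.0005,0.0005,-0.015,0],[1,0.0005,0.0005,-0.023,0],[1,0.0005,0.0005,-0.028,0],[1,0.0005,0.0005,-0.03,0],[1,0.0005,0.0005,-0.03,0],[1,0.0005,0.0005,-0.03,0]]]'

```

```text
time_s: 19.2
eef_pos: [498.2, 128.9, 32.6]
ee_rot: [0.0, 0.566, 0.824, -0.0]
force: [-5.8, -1.6, 10.3]
grip_width: 0.703
```

```bash
python3 -m pendant '[[[-1,0,0,0,0],[-1,0,0,0,0],[-1,0,0,0,0],[-1,0,0,0.01,0],[-1,0,0,0.05,0],[-1,0,0,0.1,0],[-1,0,-0.01,0.15,0],[-1,0,-0.03,0.19,0],[-1,0,-0.03,0.21,0],[-1,0,-0.03,0.21,0]]]'
python3 - <<'E'
from h import *
im,d,s=cap('wrist','w14');print(s['eef_pos'],s['force'],s['grip_width'],s['time_s'])
W=cloud('wrist',d,s)
r=np.hypot(W[...,0]-498,W[...,1]-129);m=(r<30)&(r>20)&(W[...,2]>44)&(W[...,2]<60);P=W[m]
A=np.c_[P[:,:2]-[498,129],np.ones(len(P))];print('screen',np.linalg.lstsq(A,P[:,2],rcond=None)[0],len(P),cv2.minEnclosingCircle(W[(r<34)&(W[...,2]>47)&(W[...,2]<60)][:,:2].astype(np.float32)))
E
```

```text
time_s: 20.2
eef_pos: [499.1, 98.9, 244.9]
ee_rot: [0.003, 0.567, 0.824, 0.002]
force: [1.2, 0.6, 0.1]
grip_width: 1.0
[499.07055616  98.90045462 244.9315283 ] [1.17332884 0.6191097  0.09718569] 1.0000461752903305 20.2
screen [-1.67638441e-03 -1.91147434e-04  5.07512577e+01] 1207 ((498.57989501953125, 130.65408325195312), 32.43910217285156)
```

View pics/w14.png

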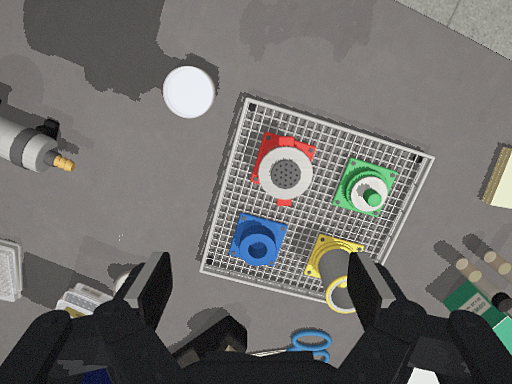

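```bash
python3 -m pendant '[[[-1,0.01,-0.03,0.005,-8],[-1,0.02,-0.06,0.01,-16],[-1,0.03,-0.1,0.01,-24],[-1,0.04,-0.14,0.01,-32],[-1,0.05,-0.18,0.01,-40],[-1,0.06,-0.22,0.01,-48],[-1,0.07,-0.26,0.01,-56],[-1,0.078,-0.29,0.01,-64],[-1,0.078,-0.311,0.01,-72],[-1,0.078,-0.311,0.01,-80],[-1,0.078,-0.311,0.01,-88],[-1,0.078,-0.311,0.01,-94.5],[-1,0.078,-0.311,0.01,-94.5],[-1,0.078,-0.311,0.01,-94.5]]]'
python3 - <<'E'
from h import *
im,d,s=cap('wrist','w15');print(s['eef_pos'],s['ee_rot'],s['time_s'],s['joints'])
W=cloud('wrist',d,s)
hsv=cv2.cvtColor(im,cv2.COLOR_RGB2HSV);h=hsv[...,0]
near=np.hypot(W[...,0]-576,W[...,1]+212)
P=W[(near<40)&(abs(W[...,2]-120)<3)];print('cup',len(P),P[:,2].mean(),cv2.minEnclosingCircle(P[:,:2].astype(np.float32)))
m=((h>=100)&(h<=125))&(hsv[...,1]>90)&(abs(W[...,2]-105)<16)&(near<47)&(near>35.5)
P=W[m];v=P.mean(0)-[576,-212,0];print(len(P),v,np.degrees(np.arctan2(v[1],v[0])),P.max(0))
q=Rq(s['ee_rot']);print(np.degrees(np.arctan2(q[1,0],q[0,0])))
E
```

```text
time_s: 21.65
eef_pos: [575.9, -211.4, 250.3]
ee_rot: [-0.001, 0.989, 0.145, -0.001]
force: [-0.0, 1.0, 0.1]
grip_width: 1.003
[ 575.92906126 -211.40052104  250.30622369] [-5.85213413e-04  9.89379829e-01  1.45350395e-01 -6.89124747e-04] 21.65 [-5.42525092e-01  5.02990912e-01  1.17226369e+00  2.84363734e-05
  1.46814600e+00 -8.34262390e-01]
cup 2850 118.69224104302398 ((576.823974609375, -213.57180786132812), 35.842262268066406)
54 [ 11.97369996 -36.94033863 114.72765114] -72.04061510334617 [ 592.45908279 -245.02585261  117.38215338]
16.71519393702482
```

View pics/w15.png

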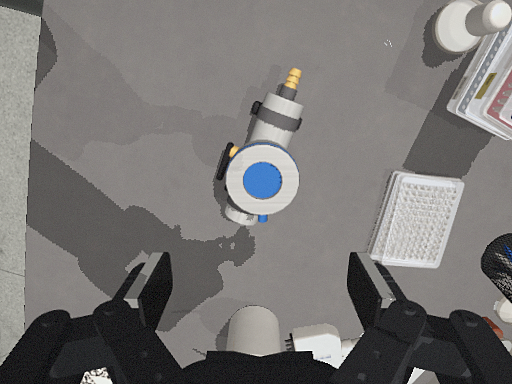

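```bash
python3 - <<'E'
from h import *
a=np.load('pics/w15.npz');p=np.array([576,-212,0]);ang=np.radians(16.7);ex=np.array([np.cos(ang),np.sin(ang)]);ey=np.array([-ex[1],ex[0]])
for f in('w15','w10','w11','w6'):
    a=np.load(f'pics/{f}.npz');W=cloud('wrist',a['d'],dict(eef_pos=a['p'],ee_rot=a['q']))-p
    u=W[...,:2]@ex;v=W[...,:2]@ey
    for sg in(-1,1):
        m=(u*sg>36)&(u*sg<64)&(abs(v)<18)&(W[...,2]>20)&(W[...,2]<116)
        print(f,sg,m.sum(), np.nanpercentile(W[m][:,2],[50,99]) if m.sum() else '', np.c_[u[m],v[m],W[m][:,2]].round(0)[::max(1,m.sum()//6)].tolist())
b=cv2.imread('pics/w11.png');cv2.imwrite('pics/c15.png',cv2.resize(b[110:300,140:400],None,fx=3,fy=3))
E
```

```text
w15 -1 202 [47.66450443 49.35990443] [[-39.0, 18.0, 47.0], [-43.0, 8.0, 46.0], [-38.0, 4.0, 48.0], [-47.0, -2.0, 46.0], [-44.0, -6.0, 48.0], [-50.0, -12.0, 47.0], [-48.0, -17.0, 48.0]]
w15 1 0  []
w10 -1 199 [47.70631253 49.86219284] [[-49.0, -17.0, 47.0], [-45.0, -13.0, 50.0], [-43.0, -5.0, 48.0], [-42.0, -2.0, 47.0], [-40.0, 4.0, 48.0], [-39.0, 10.0, 47.0], [-36.0, 18.0, 48.0]]
w10 1 0  []
w11 -1 558 [47.58437444 49.62963913] [[-50.0, -18.0, 43.0], [-46.0, -8.0, 47.0], [-44.0, -10.0, 49.0], [-42.0, -3.0, 49.0], [-40.0, 2.0, 49.0], [-38.0, 11.0, 47.0]]
w11 1 0  []
w6 -1 162 [47.84141769 49.92965605] [[-49.0, -18.0, 46.0], [-46.0, -9.0, 47.0], [-41.0, -16.0, 48.0], [-42.0, 3.0, 44.0], [-40.0, 4.0, 48.0], [-38.0, 6.0, 47.0]]
w6 1 0  []
```

View pics/c15.png

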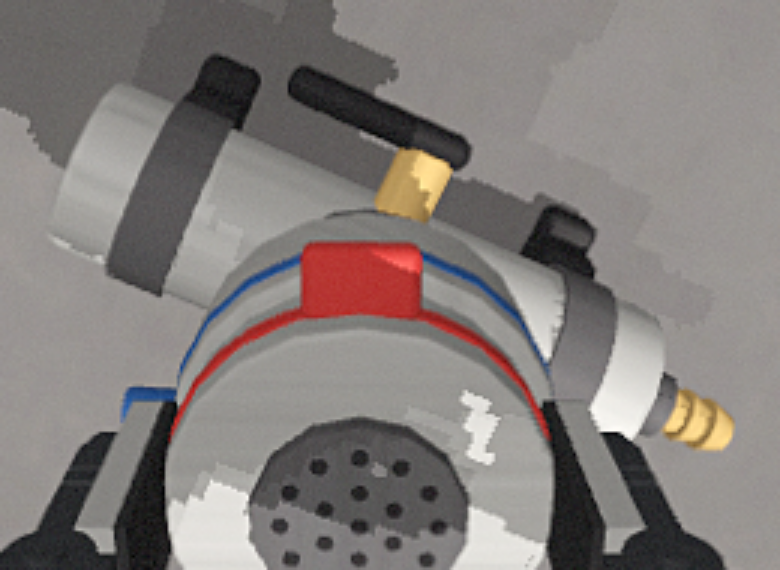

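```bash
python3 -m pendant '[[[-1,0,-0.0006,-0.03,0],[-1,0,-0.0006,-0.07,0],[-1,0,-0.0006,-0.11,0],[-1,0,-0.0006,-0.14,0],[-1,0,-0.0006,-0.16,0],[-1,0,-0.0006,-0.168,0],[-1,0,-0.0006,-0.168,0],[1,0,-0.0006,-0.168,0],[1,0,-0.0006,-0.168,0],[1,0,-0.0006,-0.168,0],[1,0,-0.0006,-0.168,0],[1,0,-0.0006,-0.168,0],[1,0,-0.0006,-0.168,0]]]' 100
python3 -m pendant '[[[1,0,0,0.005,0],[1,0,0,0.012,0],[1,0,0,0.02,0],[1,0,0,0.03,0],[1,0,0,0.05,0],[1,0,0,0.05,0]]]'
python3 - <<'E'
from h import *
im,d,s=cap('wrist','w16');im,d,s=cap('scene','s16');print(s['force'],s['grip_width'])
b=cv2.imread('pics/s16.png');cv2.imwrite('pics/c16.png',cv2.resize(b[160:290,270:400],None,fx=4.5,fy=4.5,interpolation=cv2.INTER_CUBIC))
E
```

```text
time_s: 23.0
eef_pos: [577.4, -212.8, 85.9]
ee_rot: [0.001, 0.99, 0.144, 0.002]
force: [0.2, 1.3, 6.1]
grip_width: 0.778
time_s: 23.6
eef_pos: [577.1, -213.0, 136.4]
ee_rot: [0.002, 0.99, 0.144, 0.002]
force: [0.6, 0.1, -2.9]
grip_width: 0.777
[ 0.22457135  0.17552552 -3.95535703] 0.7760695836526008
```

View pics/c16.png

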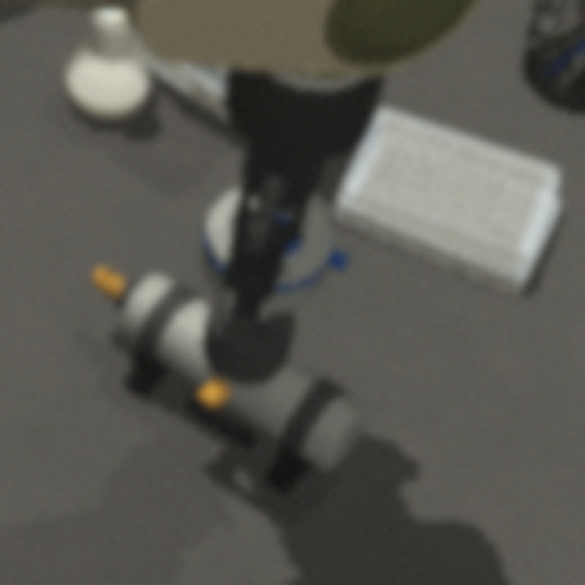

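View pics/w16.png

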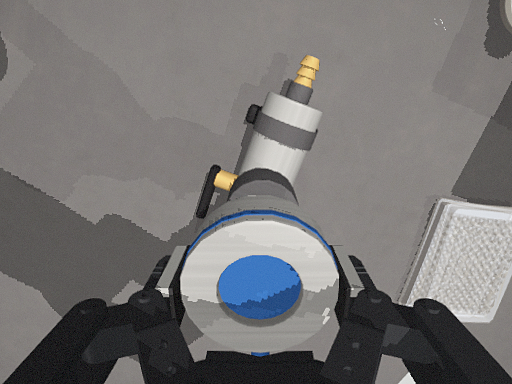

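```bash
python3 - <<'E'
from h import *
a=np.load('pics/w16.npz');W=cloud('wrist',a['d'],dict(eef_pos=a['p'],ee_rot=a['q']));im=a['im']
hsv=cv2.cvtColor(im,cv2.COLOR_RGB2HSV);h=hsv[...,0]
m=(h>100)&(h<125)&(hsv[...,1]>100)&(abs(W[...,0]-577)<30)&(abs(W[...,1]+212)<30)&(W[...,2]>145)
P=W[m];P=P[P[:,2]<np.median(P[:,2])+4];print(len(P),np.median(P[:,2]),cv2.minEnclosingCircle(P[:,:2].astype(np.float32)))
r=np.hypot(W[...,0]-577,W[...,1]+212);m=(r<38)&(abs(W[...,2]-169.5)<3);P=W[m];print(len(P),P.max(0),P.min(0),cv2.fitEllipse(P[cv2.convexHull(P[:,:2].astype(np.float32),returnPoints=False)[:,0]][:,:2].astype(np.float32)))
E
```

```text
4392 164.21007112246625 ((575.7677612304688, -201.33790588378906), 29.83399772644043)
12833 [ 610.69974763 -178.34807446  172.48753933] [ 539.03517633 -248.58274822  166.50257364] ((576.0153198242188, -211.90504455566406), (67.4676284790039, 74.23131561279297), 116.97264862060547)
```

```bash
python3 -m pendant '[[[1,0.002,0.02,0.005,0],[1,0.005,0.06,0.01,0],[1,0.009,0.1,0.01,0],[1,0.013,0.145,0.01,0],[1,0.017,0.19,0.01,0],[1,0.021,0.235,0.005,0],[1,0.025,0.28,-0.005,0],[1,0.029,0.32,-0.015,0],[1,0.0315,0.345,-0.03,0],[1,0.0315,0.3503,-0.04,0],[1,0.0315,0.3503,-0.05,0],[1,0.0315,0.3503,-0.055,0],[1,0.0315,0.3503,-0.055,0]]]'
python3 - <<'E'
from h import *
im,d,s=cap('wrist','w17');print(s['eef_pos'],s['force'],s['grip_width'])
im,d,s=cap('scene','s17')
b=cv2.imread('pics/s17.png');cv2.imwrite('pics/c17.png',cv2.resize(b[110:260,140:320],None,fx=4,fy=4,interpolation=cv2.INTER_CUBIC))
E
```

```text
time_s: 25.0
eef_pos: [607.3, 136.6, 77.5]
ee_rot: [0.0, 0.99, 0.143, -0.001]
force: [0.4, -0.6, -3.6]
grip_width: 0.772
[607.32226312 136.61942119  77.48531977] [ 0.41362932 -0.63884517 -3.62786782] 0.7716000649064724
```

View pics/w17.png

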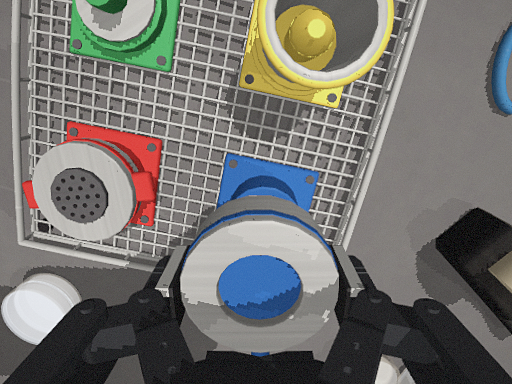

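View pics/c17.png

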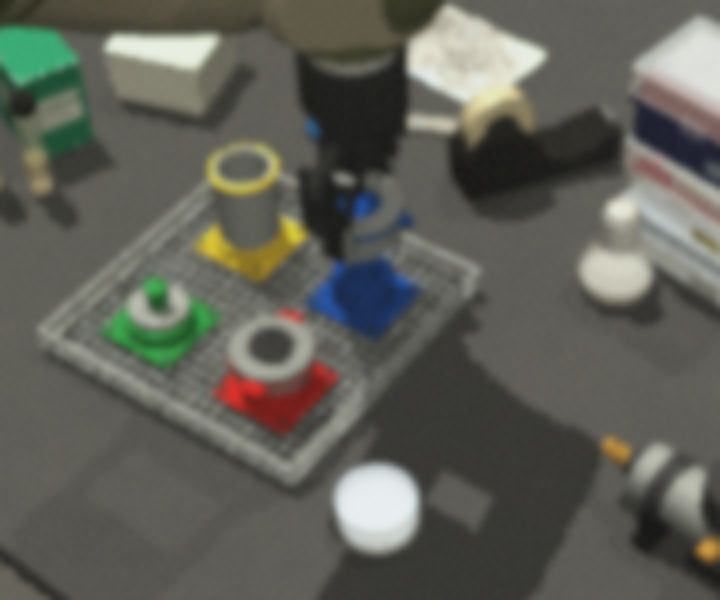

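```bash
python3 -m pendant '[[[1,0.0008,0.0004,-0.01,0],[1,0.0008,0.0004,-0.02,0],[1,0.0008,0.0004,-0.03,0],[1,0.0008,0.0004,-0.038,0],[1,0.0008,0.0004,-0.042,0],[1,0.0008,0.0004,-0.043,0],[1,0.0008,0.0004,-0.043,0]]]'

```

```text
time_s: 25.8
eef_pos: [608.5, 138.4, 35.4]
ee_rot: [0.0, 0.99, 0.144, 0.0]
force: [1.0, 0.3, -2.5]
grip_width: 0.775
```

```bash
python3 -m pendant '[[[1,0,0,-0.001,0],[1,0,0,-0.002,0],[1,0,0,-0.002,0]]]'

```

```text
time_s: 26.1
eef_pos: [608.6, 138.4, 34.0]
ee_rot: [0.0, 0.99, 0.144, 0.0]
force: [-1.9, 0.2, 2.1]
grip_width: 0.775
```

```bash
python3 -m pendant '[[[-1,0,0,0,0],[-1,0,0,0,0],[-1,0,0,0,0],[-1,0,0,0.01,0],[-1,0,0,0.05,0],[-1,0,0,0.1,0],[-1,0,0,0.15,0],[-1,-0.03,0.04,0.2,0],[-1,-0.06,0.08,0.24,0],[-1,-0.06,0.08,0.26,0],[-1,-0.06,0.08,0.26,0],[-1,-0.06,0.08,0.26,0]]]'
python3 - <<'E'
from h import *
im,d,s=cap('wrist','w18');print(s['eef_pos'],s['force'],s['grip_width'],s['time_s'])
W=cloud('wrist',d,s)
for nm,c,a,b,z in(('lid',(489.5,238.5),11,20,30),('funnel',(598.5,247),21,26,88),('screen',(498,129),20,30,52),('base',(607.7,138),21,31,68)):
    r=np.hypot(W[...,0]-c[0],W[...,1]-c[1]);P=W[(r<b)&(r>a)&(abs(W[...,2]-z)<7)]
    A=np.c_[P[:,:2]-c,np.ones(len(P))]
    if len(P)>9: print(nm,z,np.linalg.lstsq(A,P[:,2],rcond=None)[0].round(4),len(P),cv2.minEnclosingCircle(W[(r<b+8)&(abs(W[...,2]-z)<3)][:,:2].astype(np.float32)))
im,d,s=cap('scene','s18')
b=cv2.imread('pics/s18.png');cv2.imwrite('pics/c18.png',cv2.resize(b[110:260,140:320],None,fx=4,fy=4,interpolation=cv2.INTER_CUBIC))
E
```

```text
time_s: 27.3
eef_pos: [548.3, 218.7, 294.5]
ee_rot: [0.0, 0.99, 0.144, 0.001]
force: [0.2, -0.5, -0.8]
grip_width: 0.999
[548.2522722  218.65478916 294.47880694] [ 0.24066569 -0.53055699 -0.83350125] 0.9991122032714962 27.3
lid 30 [-2.00000e-03  8.50000e-03  2.90137e+01] 519 ((491.1691589355469, 239.0220947265625), 22.809833526611328)
funnel 88 [7.30000e-03 1.16000e-02 8.64351e+01] 548 ((599.352783203125, 247.82139587402344), 26.55440330505371)
screen 52 [1.10000e-03 2.10000e-03 5.07096e+01] 810 ((498.9562072753906, 129.6684112548828), 31.20309066772461)
base 68 [1.80000e-03 2.90000e-03 6.66247e+01] 866 ((606.47021484375, 138.43263244628906), 34.486595153808594)
```

View pics/w18.png

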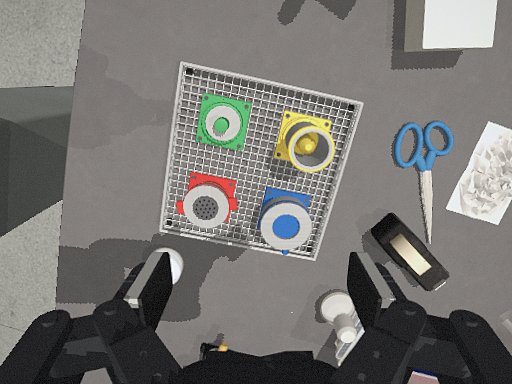

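View pics/c18.png

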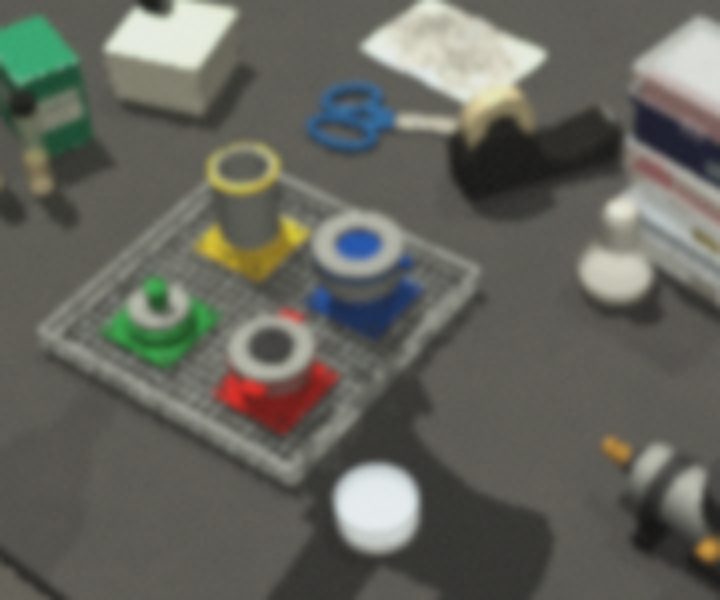

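All four parts are level and within about 1.5 mm of their expected heights. The readings are 1.0–1.6 mm low, like the camera's other readings. The robot is clear of everything, so I'm handing in.

```bash
python3 -c "
from rig import order
print(order.finish_job())"
```

```text
the job is handed in; nothing more can be done
None
```

I took the filter holder apart from the top down (lid, funnel, screen support, base) and set each part upright in the holder of its colour. I handed the job in at about 27 s of the 109 s allowed, and the hand-in gives no verdict.

**Seating:** in the last wrist-camera check, all four upper faces were level to within about 0.01 mm/mm, and each part's axis was within about 2 mm of its holder's. The heights below are above the bench:

| Part | Measured (mm) | Expected (mm) |
|---|---|---|
| Lid | 29.0 | 30 |
| Funnel | 86.4 | 88 |
| Screen support | 50.7 | 52 |
| Base | 66.6 | 68 |

All four read 1.0 to 1.6 mm low. The wrist camera read the empty holders' rims low by about the same amount, so I take this as calibration error and not as bad seating.

**Forces:** the highest force I read between moves was about 12 N, when the screen support touched down. It included a 6 N sideways push that I did not explain, but the part sat level once released. Nothing fell, and the gripper was open and well above the basket at the end.

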